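Draw the drive caddy home in its dock and bolt it

TASK

The blue drive caddy lies loose in the flat grey dock with its rear end under the hood. With shut fingertips pressed on its top, draw it toward the dock's open front until it has pushed the socket back and sits fully home against the end stops, then slide the orange-knobbed bolt all the way in to lock it. Be gentle: never press on the caddy with more than 30 N, leave the phone, screwdriver and mouse where they are, and let go of everything at the end.

Things in the scene. Friction and masses are not known exactly. Their poses are not given: they have to be found in the camera images.
- dock: Grey dock fixed to the desk, 200 (x) by 140 mm (y from -55 to +85 mm), origin on the desk below the bay's centre line (y = 0). Its -x end is the front and roughly faces the robot. Its flat bay is 79 mm wide with a slippery steel floor 12 mm above the desk; bay side walls 12 mm thick, tops 22 mm above the desk.
- hood_edge (a point): Middle of the front edge of the black hood's top, 32 mm above the desk, at dock x = +15 mm. The hood (103 mm wide) covers the bay from here to its closed back at x = +100 mm, so the caddy's rear end cannot be got at.
- end_stops (a point): Midpoint between the two fixed end stops (dock x = -80 mm, y = +-35 mm), 22 mm above the desk. Between them stands a black socket, 48 mm wide, top 20.5 mm above the desk, its face 6 mm before the stops (toward +x) at the start. The caddy pushes it back over its last 6 mm against a steady 3 N or so; it stays where it is pushed.
- caddy: Loose blue drive caddy with an aluminium top, 110 (x) by 76 (y) by 10 mm, about 0.16 kg; origin mid-underside, axes as the dock's. Top 22 mm above the desk, level with the bay walls, 1.5 mm play each side; starts 20 to 40 mm short of home. Home: origin at dock x = -25 mm. Friction below about 0.12: fingertips pressed with 10 to 20 N carry it, also against the socket; with much less they slip.
- caddy_notch (a point): Mouth of the bolt notch in the caddy's +y side, at the top edge: 13 mm long in x, 12 mm deep. It faces the bolt (dock x = -45 mm) only when the caddy is home.
- bolt (a joint): Travel of the steel locking bolt, m: 0 = drawn out, 0.013 = all the way in. It slides toward the dock's -y at dock x = -45 mm, friction about 1.5 N, no spring; its 8 mm wide tongue enters the caddy's notch. With the caddy not home it comes up against the caddy's side.
- bolt_knob (a point): Centre of the top of the bolt's upright orange knob (12 mm in dock x, 10 mm in dock y, top 47.5 mm above the desk and free down to 22 mm above the desk); at the start at dock x = -45 mm, y = +65 mm. Moves with the bolt. Axes as the dock's.
- phone: Black phone, 150 by 72 by 8 mm, lying on the desk to the right of the dock; leave alone. Origin in the middle of its underside.
- screwdriver: Screwdriver lying on the desk, along its x; leave alone.
- mouse: White computer mouse, 100 by 60 by 32 mm, on the desk beyond the dock; leave alone. Origin in the middle of its underside.
Things that resemble listed ones, but are neither listed nor needed, are in the scene too. What is shaped like the caddy but pink is not meant.

How it is judged:
By the outcome, as a careful person would: the job done as asked, in the order asked, and still so for the second after the job is handed in, with the robot touching nothing.
It also fails if it takes over 58 s, if anything falls off the work surface, if the arm or the gripper's body presses on something with over 40 N, if the wrist force passes 120 N, or if a joint passes its speed limit or range.

ROBOT

A 6-joint arm with a two-finger parallel gripper is mounted at the origin on the work surface. World frame = base frame: x ahead of the robot, y to its left, z up, the work surface at z = 0. Lengths are in m, angles in rad, forces in N, time in s.
With the tool pointing down it reaches from about 0.375 to 0.9 m from the base axis. Payload 3.1 kg.
Tool frame: the origin (TCP) lies midway between the tips of the shut fingers; the grasp point (between the pads) lies 19 mm behind it (r.hold_point_z is the distance from the TCP to the grasp point, in m); z points along the fingers, y is the direction in which the jaws open and shut (so a half turn about z gives the same grasp; the last joint's range is limited). The gripper opens to 87 mm and grips with 3 to 60 N. Pads are 19 mm wide; open, the fingers measure 117 mm over their backs; the gripper's body (75 mm by 190 mm) begins 51 mm behind the grasp point.
Start: joints at [0.949, 0.527, 1.433, -0, 1.181, -0.178], TCP at [0.268, 0.564, 0.223] pointing down, gripper open.
Joint ranges: [-3.08, 3.08], [-0.75, 2.2], [0.22, 2.44], [-1.43, 4.57], [0, 2.65], [-2.85, 2.85]. Speed limits (rad/s): [2.79, 2.79, 3.14, 3.14, 3.14, 3.14].

INTERFACE

Orientations are given as a rotation vector (axis times angle).
In Python, from cell import r gives the robot as it stands.
- The arm moves only by the tool play_rows, never from a script. Its argument "deltas" is a list that holds one entry, the list of rows, each a list of 5 numbers: the finger opening in m, from 0 to 0.087, then the shift along the tool's x, y, z in m, then the turn about the tool's z in degrees. A call has 1 to 5 rows; each row shifts and turns the pose as measured when the row begins, along the tool's axes as they then stand; what a row does not reach is not made up. A row lasts 1/12 s, in which the tool goes at most 41.7 mm and 7.16 degrees, less where a joint would pass 70% of its speed; a pose out of reach is approached as far as the arm can. A call is refused whole if a number of a shift passes 0.0417 or a number of a turn 7.16, either way. A call with a gripper value outside its range is refused whole. The fingers move at their own pace and stop on an object; "force" is the grip in N (left out, the last holds). Time passes only in rows, so rows that do not move let the fingers close. It gives the time, the measured TCP pose, the force and the opening at its end, in the units of the state.
- r.read_state(): the state, without advancing time (a new reading comes with each control period).
- r.grab_frame(name): name is "scene" or "top" or "wrist"; returns a dict with "color" (480x640x3 uint8, red, green, blue), "K" (3x3 intrinsics, pixels), "world_to_cam" (4x4, takes a point from world to camera coordinates). Camera axes: x right, y down, z forward; pixel columns grow to the right and rows downward; lengths in m; the calibration is good to about 2 mm. A picture is of the moment at which its call begins. There is no depth.
- r.hand_in(): hands the job in, once; it reports no verdict.
Trained networks look in a picture, given as the dict that the camera call returned (one of the last four; its "shot" number tells which), for a name from the list of things; names that differ only in an ending like _2 or _b are one class to them, and where a whole thing is asked for, a point or a joint stands for the part that bears it (a point fixed in the world has none). Each returns a list of dicts, best first, with "conf" (0 to 1); they miss things now and then, are a little off and sometimes report something else, mostly with a low value. They report only what shows in the picture. A call takes as long as a camera call. They do not tell look-alikes from the thing itself.
- r.trace(label, picture): "pixels" (480x640 bool, what is visible of it) and "extent" ([left, top, width, height] in pixels, round what is visible of it).
- r.mark_of(label, picture): "location" ([row, column] in pixels: a listed point, or the origin of a listed thing).
The state is a dict: "t": time; "joint_positions": joint angles; "joint_velocities": joint speeds; "joint_torque": joint torques, N m; "tcp_pos": TCP position; "tcp_rot": TCP orientation; "ft_force": force on the tool from outside, world axes, zero at the start; "moment": the same for the moment, N m; "width": finger opening in m.
Only numpy, scipy, OpenCV 4.12 (cv2) and the standard library are available. Lean on these libraries where they do the work, as an engineer would, in place of code of your own. Each camera call takes 0.05 s, during which the arm holds its last target.

## Working session

There is one attempt and no reset: what is moved stays moved. The work goes in short steps, Python scripts to look and compute and a tool call to move; the robot and the scene stay as the last step left them, time stands still between calls to the robot, and variables do not carry over. Pictures are saved under pics/ and viewed, and the job is handed in when it is done.

Besides the shell and the picture viewer there is one more tool, called after "Call:" in YAML: its name, and indented under it one key for each argument. play_rows: Moves the arm, as the interface text tells. Its arguments: {"type":"object","properties":{"deltas":{"type":"array"},"force":{"type":"number"}},"required":["deltas"]}

```bash
mkdir -p pics; ls; cat > h.py <<'E'
import numpy as np, cv2
from cell import r
from scipy.spatial.transform import Rotation as R
def snap(n,fn):
    p=r.grab_frame(n); cv2.imwrite('pics/'+fn,p['color'][...,::-1]); return p
def ray(p,rc,z):
    K=np.array(p['K']);T=np.array(p['world_to_cam'])
    d=np.linalg.inv(K)@[rc[1],rc[0],1]; Rm=T[:3,:3]; c=-Rm.T@T[:3,3]; d=Rm.T@d
    return c+d*(z-c[2])/d[2]
def proj(p,w):
    T=np.array(p['world_to_cam']);c=T[:3,:3]@np.array(w)+T[:3,3];q=np.array(p['K'])@c;return q[:2]/q[2]
def st():
    s=r.read_state(); print('t',round(s['t'],2),'tcp',np.round(s['tcp_pos'],4),'rot',np.round(s['tcp_rot'],3),'F',np.round(s['ft_force'],2),'w',round(s['width'],4)); return s
E
python3 - <<'E'
from h import *
st()
for n in ['top','scene']:
    p=snap(n,n+'0.png')
    for l,z in [('dock',0),('hood_edge',.032),('end_stops',.022),('caddy',.012),('caddy_notch',.022),('bolt_knob',.0475),('phone',0),('mouse',0),('screwdriver',0.01)]:
        for m in r.mark_of(l,p)[:3]:
            print(n,l,round(m['conf'],2),np.round(m['location']),np.round(ray(p,m['location'],z),4))
E
```

```text
pics
t 0.0 tcp [0.2679 0.5639 0.2216] rot [-6.910e-01 -3.064e+00  3.000e-03] F [-0.09 -0.24 -0.21] w 0.0868
top dock 0.8 [263. 407.] [ 0.5063 -0.0663  0.    ]
top end_stops 0.8 [307. 409.] [ 0.4312 -0.0673  0.022 ]
top caddy 0.94 [362. 316.] [0.3355 0.0867 0.012 ]
top caddy_notch 0.97 [346. 333.] [0.3651 0.0585 0.022 ]
top caddy_notch 0.9 [265. 384.] [ 0.5003 -0.0246  0.022 ]
top caddy_notch 0.73 [256. 408.] [ 0.5178 -0.0638  0.022 ]
top bolt_knob 0.45 [288. 368.] [0.4607 0.0049 0.0475]
top phone 0.74 [272. 505.] [ 0.4952 -0.2353  0.    ]
top mouse 0.75 [160. 411.] [ 0.6896 -0.071   0.    ]
top screwdriver 0.63 [242. 294.] [0.5369 0.1294 0.01  ]
scene dock 0.74 [260. 257.] [ 0.5086 -0.0642  0.    ]
scene hood_edge 0.87 [252. 255.] [ 0.5273 -0.0686  0.032 ]
scene hood_edge 0.16 [260. 256.] [ 0.5521 -0.0731  0.032 ]
scene end_stops 0.87 [224. 248.] [ 0.413  -0.0599  0.022 ]
scene caddy 0.64 [256. 259.] [ 0.5166 -0.0596  0.012 ]
scene caddy 0.58 [206. 309.] [0.3647 0.0837 0.012 ]
scene caddy_notch 0.94 [241. 277.] [ 0.4898 -0.0178  0.022 ]
scene caddy_notch 0.57 [208. 297.] [0.3833 0.0516 0.022 ]
scene bolt_knob 0.59 [223. 284.] [0.4684 0.0031 0.0475]
scene phone 0.86 [270. 168.] [ 0.4906 -0.2338  0.    ]
scene mouse 0.95 [316. 275.] [ 0.6792 -0.0683  0.    ]
scene mouse 0.27 [253. 360.] [0.5463 0.1377 0.    ]
scene screwdriver 0.77 [253. 359.] [0.5593 0.1311 0.01  ]
```

View pics/top0.png

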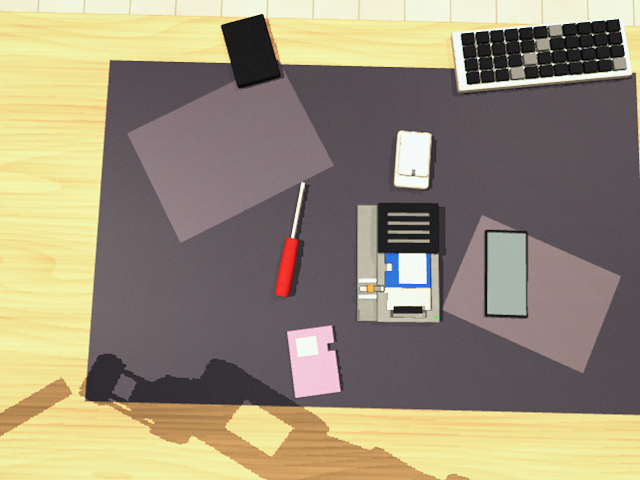

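View pics/scene0.png

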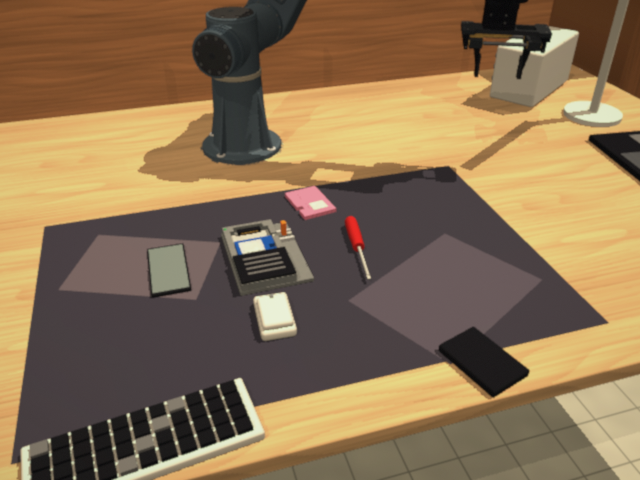

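Call:
play_rows:
  deltas:
    - [[0, 0, -0.041, 0, -6.3], [0, 0, -0.041, 0, -6.3], [0, 0, -0.041, 0, -6.3], [0, 0, -0.041, 0, -6.3], [0, 0, -0.041, 0, 0]]
  force: 20

```text
t: 1.42
tcp_pos: [0.2259, 0.3702, 0.2201]
tcp_rot: [-0.039, 3.135, 0.016]
ft_force: [1.4, -0.2, 0.1]
width: 0.0617
```

```bash
python3 -c "
from h import *
s=st();print(R.from_rotvec(s['tcp_rot']).as_matrix().round(3))"
```

```text
t 1.42 tcp [0.2259 0.3702 0.2201] rot [-0.039  3.135  0.016] F [ 1.38 -0.22  0.14] w 0.0617
[[-1.    -0.025  0.006]
 [-0.025  1.     0.01 ]
 [-0.006  0.01  -1.   ]]
```

Call:
play_rows:
  deltas:
    - [[0, -0.041, -0.041, 0, 0], [0, -0.041, -0.041, 0, 0], [0, -0.041, -0.041, 0, 0], [0, -0.041, -0.041, 0, 0], [0, -0.041, -0.041, 0, 0]]

```text
t: 1.83
tcp_pos: [0.3729, 0.2206, 0.2199]
tcp_rot: [-0.055, 3.14, 0.011]
ft_force: [1.0, -0.3, 0.2]
width: 0.0284
```

Call:
play_rows:
  deltas:
    - [[0, -0.02, -0.041, 0, 0], [0, -0.02, -0.041, 0, 0], [0, -0.02, -0.041, 0, 0], [0, -0.01, -0.041, 0, 0], [0, 0, -0.041, 0, 0]]

```text
t: 2.25
tcp_pos: [0.4517, 0.0295, 0.221]
tcp_rot: [-0.054, 3.125, 0.012]
ft_force: [1.2, -0.2, 1.0]
width: 0.0018
```

Call:
play_rows:
  deltas:
    - [[0, 0, -0.03, 0, 0], [0, 0, -0.03, 0, 0], [0, 0, 0, 0, 0]]

```text
t: 2.5
tcp_pos: [0.4569, -0.0412, 0.2216]
tcp_rot: [-0.042, 3.12, 0.005]
ft_force: [-0.2, 0.1, 0.3]
width: -0.0001
```

```bash
python3 - <<'E'
from h import *
st()
p=snap('wrist','w1.png')
for l,z in [('dock',0),('hood_edge',.032),('end_stops',.022),('caddy',.012),('caddy_notch',.022),('bolt_knob',.0475)]:
  for m in r.mark_of(l,p)[:3]:
    print(l,round(m['conf'],2),np.round(m['location']),np.round(ray(p,m['location'],z),4))
E
```

```text
t 2.5 tcp [ 0.4569 -0.0412  0.2216] rot [-0.042  3.12   0.005] F [-0.18  0.07  0.31] w -0.0001
hood_edge 0.65 [280. 290.] [ 0.5243 -0.0646  0.032 ]
end_stops 0.68 [173. 288.] [ 0.4237 -0.0683  0.022 ]
caddy 0.83 [263. 296.] [ 0.5141 -0.0604  0.012 ]
caddy 0.68 [ 79. 463.] [0.338  0.0853 0.012 ]
caddy_notch 0.82 [253. 332.] [ 0.4998 -0.0251  0.022 ]
caddy_notch 0.65 [108. 428.] [0.3633 0.0544 0.022 ]
bolt_knob 0.66 [221. 364.] [0.4611 0.0008 0.0475]
```

View pics/w1.png

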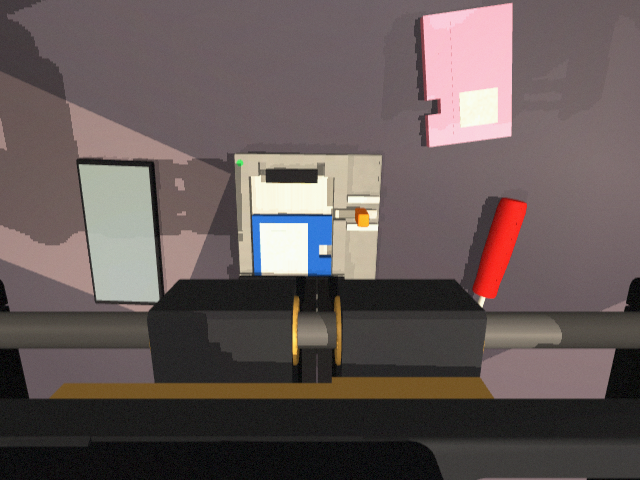

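```bash
python3 - <<'E'
from h import *
im=cv2.imread('pics/w1.png')[140:290,220:400]
cv2.imwrite('pics/w1z.png',cv2.resize(im,None,fx=4,fy=4,interpolation=cv2.INTER_CUBIC))
im=cv2.imread('pics/top0.png')[195:330,345:450]
cv2.imwrite('pics/t0z.png',cv2.resize(im,None,fx=4.4,fy=4.4,interpolation=cv2.INTER_CUBIC))
E
```

```text
(no output)
```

View pics/w1z.png

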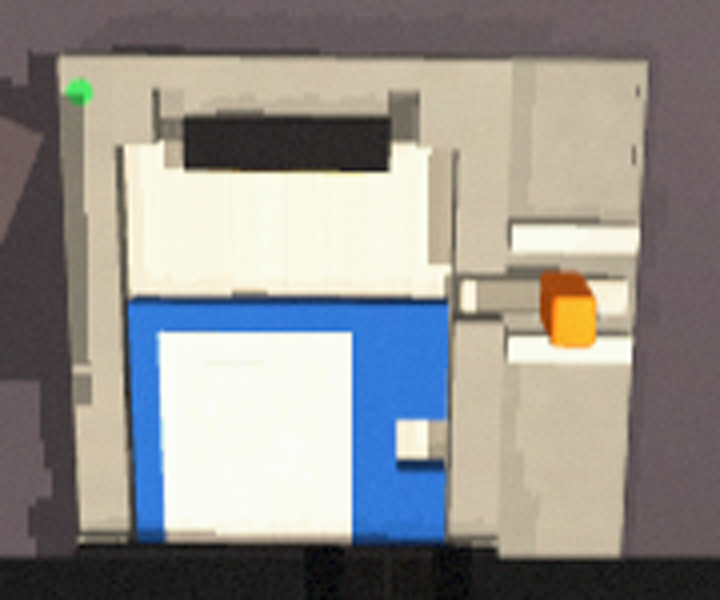

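View pics/t0z.png

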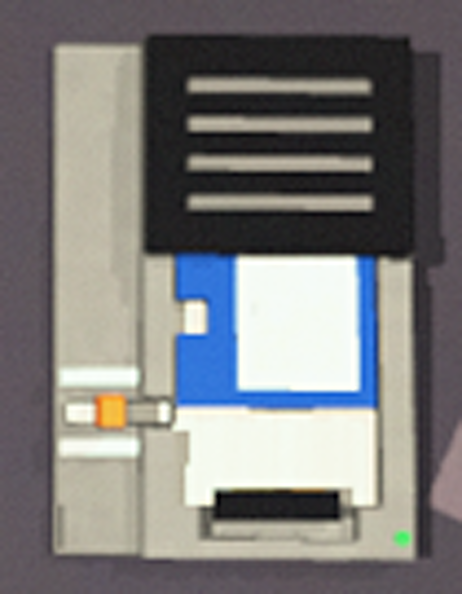

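```bash
python3 - <<'E'
from h import *
p=r.grab_frame('wrist')
def z1(c,rw,z): return np.round(ray(p,(rw/4+140-.4,c/4+220-.4),z)[:2],4)
print('front corners wall L',z1(60,58,.022),'R',z1(515,58,.022))
print('bay walls front L',z1(122,145,.022),z1(455,145,.022), 'rear',z1(130,540,.022),z1(447,540,.022))
print('caddy front',z1(130,299,.022),z1(447,299,.022))
print('notch mid',z1(445,442,.022))
print('socket face',z1(185,170,.0205),z1(390,170,.0205))
print('knob top',z1(573,320,.0475),'bolt',z1(573,310,.022))
print('hood edge row 545',z1(290,535,.032))
q=r.grab_frame('top')
def z2(c,rw,z): return np.round(ray(q,(rw/4.4+195-.4,c/4.4+345-.4),z)[:2],4)
print('TOP caddy front',z2(176,408,.022),z2(378,408,.022),'notch',z2(176,317,.022),'hood edge',z2(147,252,.032),z2(410,252,.032),'knob',z2(110,411,.0475),'frontR',z2(143,556,.022),z2(415,558,.022))
E
```

```text
front corners wall L [ 0.4055 -0.1094] R [ 0.4019 -0.0066]
bay walls front L [ 0.4245 -0.0957] [ 0.4219 -0.0193] rear [ 0.5213 -0.0949] [ 0.5188 -0.0167]
caddy front [ 0.4606 -0.0943] [ 0.4581 -0.0195]
notch mid [ 0.4935 -0.0184]
socket face [ 0.43   -0.0814] [ 0.4284 -0.034 ]
knob top [0.4564 0.0072] bolt [0.4598 0.0105]
hood edge row 545 [ 0.5149 -0.055 ]
TOP caddy front [ 0.4635 -0.0256] [ 0.4654 -0.1028] notch [ 0.4982 -0.0251] hood edge [ 0.5222 -0.0127] [ 0.5247 -0.1129] knob [0.4613 0.0015] frontR [ 0.4072 -0.0138] [ 0.4091 -0.1171]
```

Call:
play_rows:
  deltas:
    - [[0, -0.02, -0.012, 0.03, 0], [0, -0.023, -0.011, 0.04, 0], [0, 0, 0, 0.04, 0], [0, 0, 0, 0.04, 0], [0, 0, 0, 0, 0]]

```text
t: 3.37
tcp_pos: [0.5083, -0.0528, 0.0715]
tcp_rot: [-0.067, 3.109, 0.003]
ft_force: [-1.2, 1.5, -0.2]
width: 0.0005
```

```bash
python3 - <<'E'
from h import *
s=st();print(R.from_rotvec(s['tcp_rot']).as_matrix().round(3))
p=snap('wrist','w2.png');q=snap('top','t2.png')
im=cv2.imread('pics/t2.png')[185:335,335:460]
cv2.imwrite('pics/t2z.png',cv2.resize(im,None,fx=4,fy=4,interpolation=cv2.INTER_CUBIC))
E
```

```text
t 3.37 tcp [ 0.5083 -0.0528  0.0715] rot [-6.700e-02  3.109e+00  3.000e-03] F [-1.24  1.47 -0.2 ] w 0.0005
[[-0.999 -0.043  0.031]
 [-0.043  0.999  0.002]
 [-0.032  0.001 -1.   ]]
```

View pics/w2.png

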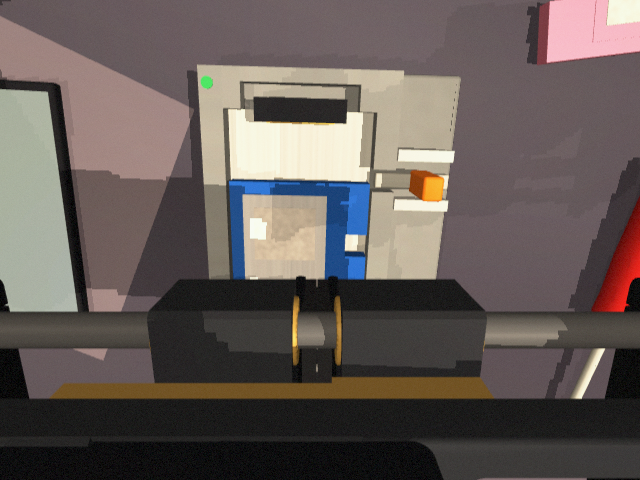

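View pics/t2z.png

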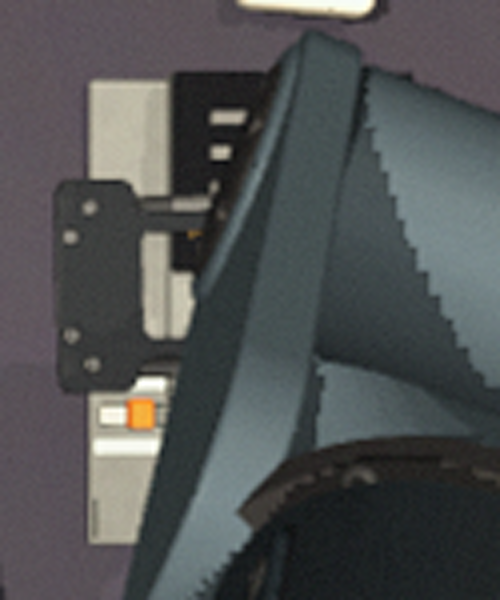

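Call:
play_rows:
  deltas:
    - [[0, 0.007, -0.006, 0, 0.5], [0, 0.005, -0.004, 0.01, 0.5], [0, 0, 0, 0.012, 0], [0, 0, 0, 0.01, 0], [0, 0, 0, 0, 0]]

```text
t: 3.88
tcp_pos: [0.5068, -0.0669, 0.0602]
tcp_rot: [-0.043, 3.075, -0.018]
ft_force: [-0.4, -0.0, -0.5]
width: 0.0004
```

```bash
python3 - <<'E'
from h import *
s=st();print(R.from_rotvec(s['tcp_rot']).as_matrix().round(3))
E
```

```text
t 3.88 tcp [ 0.5068 -0.0669  0.0602] rot [-0.043  3.075 -0.018] F [-0.4  -0.   -0.48] w 0.0004
[[-0.997 -0.028  0.067]
 [-0.028  1.    -0.011]
 [-0.066 -0.012 -0.998]]
```

```bash
python3 - <<'E'
from h import *
s=st();print(s['joint_positions'],s['joint_velocities'],s['joint_torque'])
E
```

```text
t 3.88 tcp [ 0.5068 -0.0669  0.0602] rot [-0.043  3.075 -0.018] F [-0.4  -0.   -0.48] w 0.0004
[-0.35836934  0.62637045  1.89925258  0.02583903  0.55000705 -1.97872957] [-0.00499809 -0.09039944 -0.00722017  0.0009229   0.02429737 -0.00211157] [-1.22179021e-01 -3.75817001e+01 -7.81595081e+00 -7.78144633e-03
 -3.54410335e-01 -9.29463218e-03]
```

Call:
play_rows:
  deltas:
    - [[0, 0, 0, 0, 0], [0, 0, 0, 0, 0], [0, 0, 0, 0, 0]]

```text
t: 4.13
tcp_pos: [0.5088, -0.0679, 0.0656]
tcp_rot: [-0.043, 3.066, -0.023]
ft_force: [0.6, 0.9, 1.1]
width: 0.0002
```

```bash
python3 - <<'E'
from h import *
s=st();print(s['joint_positions'],s['joint_velocities'],s['joint_torque']);print(R.from_rotvec(s['tcp_rot']).as_matrix().round(3))
E
```

```text
t 4.13 tcp [ 0.5088 -0.0679  0.0656] rot [-0.043  3.066 -0.023] F [0.6  0.9  1.14] w 0.0002
[-0.35876837  0.61566907  1.89821423  0.02566202  0.55243368 -1.97899438] [ 0.00033672 -0.03194041 -0.0035178  -0.00038893  0.00705065 -0.00026269] [-2.28233723e-02 -3.79170191e+01 -7.80652910e+00 -1.01241193e-02
 -2.07988420e-01 -3.89141380e-03]
[[-0.997 -0.027  0.075]
 [-0.029  0.999 -0.014]
 [-0.075 -0.016 -0.997]]
```

Call:
play_rows:
  deltas:
    - [[0, 0, 0, 0, 0], [0, 0, 0, 0, 0], [0, 0, 0, 0, 0], [0, 0, 0, 0, 0]]

```text
t: 4.47
tcp_pos: [0.51, -0.0681, 0.0677]
tcp_rot: [-0.044, 3.062, -0.025]
ft_force: [-0.2, -0.3, -0.2]
width: 0.0006
```

Call:
play_rows:
  deltas:
    - [[0, 0, 0, 0.008, 0]]

```text
t: 4.55
tcp_pos: [0.5114, -0.0684, 0.0605]
tcp_rot: [-0.044, 3.06, -0.026]
ft_force: [-0.8, 0.1, 0.3]
width: 0.0004
```

Call:
play_rows:
  deltas:
    - [[0, 0, 0, 0.008, 0]]

```text
t: 4.63
tcp_pos: [0.5123, -0.0686, 0.0521]
tcp_rot: [-0.044, 3.059, -0.027]
ft_force: [-0.2, 0.4, 0.4]
width: 0.0006
```

Call:
play_rows:
  deltas:
    - [[0, 0, 0, 0, 0]]

```text
t: 4.72
tcp_pos: [0.5116, -0.0684, 0.0504]
tcp_rot: [-0.044, 3.062, -0.025]
ft_force: [-0.1, -0.0, -0.8]
width: 0.0006
```

Call:
play_rows:
  deltas:
    - [[0, 0, 0, 0, 0]]

```text
t: 4.8
tcp_pos: [0.5112, -0.0682, 0.0495]
tcp_rot: [-0.044, 3.063, -0.024]
ft_force: [0.0, -0.2, 0.2]
width: 0.0004
```

Call:
play_rows:
  deltas:
    - [[0, 0.003, 0.001, 0, 0], [0, 0.004, 0.001, 0.001, 0], [0, 0.004, 0.001, 0.002, 0], [0, 0.003, 0.001, 0.001, 0], [0, 0.001, 0, 0, 0]]

```text
t: 5.22
tcp_pos: [0.4943, -0.064, 0.0428]
tcp_rot: [-0.044, 3.066, -0.023]
ft_force: [-0.3, -0.0, 0.7]
width: 0.0009
```

```bash
python3 - <<'E'
from h import *
s=st();print(R.from_rotvec(s['tcp_rot']).as_matrix().round(3))
p=snap('wrist','w3.png');q=snap('scene','s3.png')
im=cv2.imread('pics/s3.png')[170:310,200:330]
cv2.imwrite('pics/s3z.png',cv2.resize(im,None,fx=4,fy=4,interpolation=cv2.INTER_CUBIC))
E
```

```text
t 5.22 tcp [ 0.4943 -0.064   0.0428] rot [-0.044  3.066 -0.023] F [-0.31 -0.03  0.71] w 0.0009
[[-0.997 -0.028  0.076]
 [-0.029  0.999 -0.014]
 [-0.075 -0.016 -0.997]]
```

View pics/w3.png

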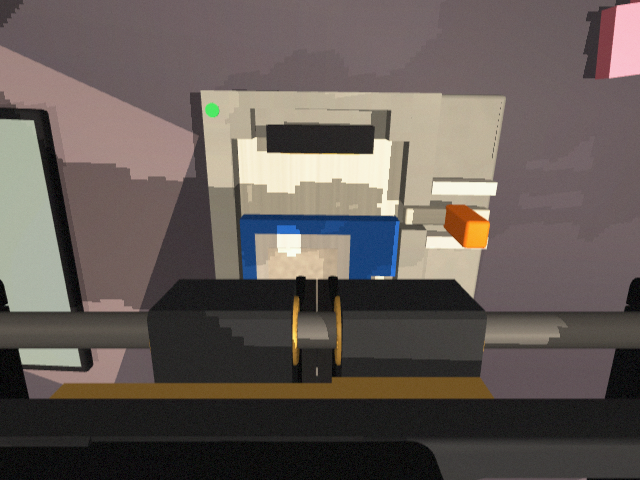

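View pics/s3z.png

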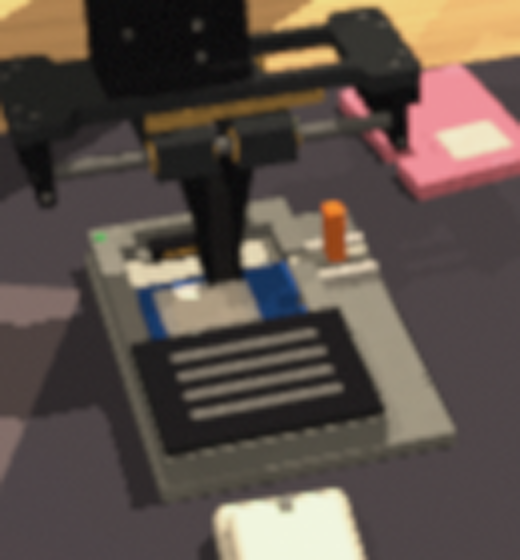

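Call:
play_rows:
  deltas:
    - [[0, 0, 0, 0.004, 0], [0, 0, 0, 0.005, 0], [0, 0, 0, 0.004, 0], [0, 0, 0, 0.002, 0]]

```text
t: 5.65
tcp_pos: [0.4976, -0.0651, 0.0278]
tcp_rot: [-0.044, 3.061, -0.026]
ft_force: [-0.2, 0.0, 0.9]
width: 0.0004
```

Call:
play_rows:
  deltas:
    - [[0, 0, 0, 0.0015, 0]]

```text
t: 5.73
tcp_pos: [0.4977, -0.0651, 0.0257]
tcp_rot: [-0.044, 3.062, -0.025]
ft_force: [-0.0, 1.2, 0.5]
width: 0.0005
```

Call:
play_rows:
  deltas:
    - [[0, 0, 0, 0.0015, 0]]

```text
t: 5.82
tcp_pos: [0.4978, -0.0652, 0.0238]
tcp_rot: [-0.044, 3.062, -0.025]
ft_force: [0.2, 0.7, -0.9]
width: 0.0005
```

Call:
play_rows:
  deltas:
    - [[0, 0, 0, 0.001, 0]]

```text
t: 5.9
tcp_pos: [0.498, -0.0652, 0.0227]
tcp_rot: [-0.044, 3.062, -0.025]
ft_force: [-2.8, 1.0, 17.3]
width: 0.0004
```

Call:
play_rows:
  deltas:
    - [[0, 0, 0, 0.001, 0]]

```text
t: 5.98
tcp_pos: [0.498, -0.0652, 0.0227]
tcp_rot: [-0.044, 3.062, -0.025]
ft_force: [-3.8, 0.8, 22.5]
width: 0.0
```

Call:
play_rows:
  deltas:
    - [[0, 0, 0, 0.001, 0]]

```text
t: 6.07
tcp_pos: [0.498, -0.0652, 0.0228]
tcp_rot: [-0.045, 3.062, -0.026]
ft_force: [-1.7, 0.3, 12.1]
width: 0.0004
```

Call:
play_rows:
  deltas:
    - [[0, 0.002, 0, 0.0008, 0]]

```text
t: 6.15
tcp_pos: [0.4974, -0.0656, 0.023]
tcp_rot: [-0.045, 3.058, -0.028]
ft_force: [1.6, 0.5, 3.9]
width: 0.0005
```

Call:
play_rows:
  deltas:
    - [[0, 0.002, 0, 0.0008, 0]]

```text
t: 6.23
tcp_pos: [0.4969, -0.0661, 0.0231]
tcp_rot: [-0.044, 3.054, -0.029]
ft_force: [1.1, 0.3, 5.1]
width: 0.0005
```

Call:
play_rows:
  deltas:
    - [[0, 0.002, 0, 0.0008, 0]]

```text
t: 6.32
tcp_pos: [0.4965, -0.0666, 0.023]
tcp_rot: [-0.044, 3.051, -0.031]
ft_force: [1.1, 0.8, 6.3]
width: 0.0002
```

Call:
play_rows:
  deltas:
    - [[0, 0.003, 0.0006, 0.0013, 0]]

```text
t: 6.4
tcp_pos: [0.4963, -0.0667, 0.0229]
tcp_rot: [-0.042, 3.044, -0.034]
ft_force: [2.7, 5.1, 14.8]
width: 0.0004
```

Call:
play_rows:
  deltas:
    - [[0, 0.004, 0.0006, 0.0014, 0]]

```text
t: 6.48
tcp_pos: [0.4962, -0.0669, 0.023]
tcp_rot: [-0.04, 3.035, -0.038]
ft_force: [5.1, 7.9, 13.9]
width: 0.0005
```

Call:
play_rows:
  deltas:
    - [[0, 0.004, 0.0006, 0.0014, 0]]

```text
t: 6.57
tcp_pos: [0.4962, -0.0669, 0.0231]
tcp_rot: [-0.038, 3.026, -0.041]
ft_force: [3.4, 5.2, 11.2]
width: 0.0002
```

```bash
python3 - <<'E'
from h import *
s=st();print(R.from_rotvec(s['tcp_rot']).as_matrix().round(3))
p=snap('wrist','w4.png')
E
```

```text
t 6.57 tcp [ 0.4962 -0.0669  0.0231] rot [-0.038  3.026 -0.041] F [ 3.38  5.16 11.19] w 0.0002
[[-0.993 -0.023  0.115]
 [-0.027  0.999 -0.026]
 [-0.115 -0.029 -0.993]]
```

View pics/w4.png

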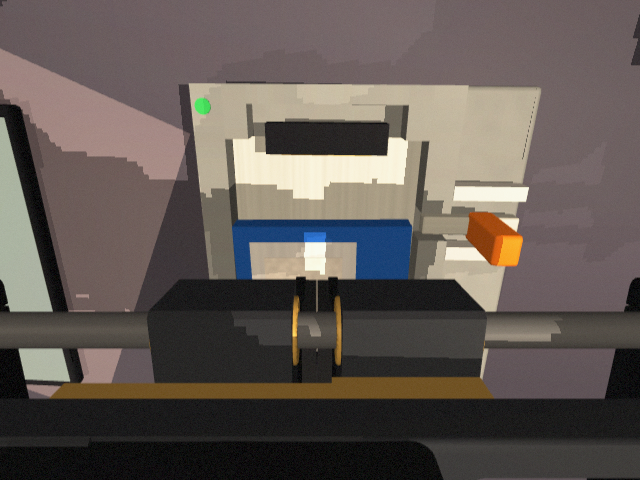

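Call:
play_rows:
  deltas:
    - [[0, 0, 0, -0.03, 0], [0, 0, 0, -0.04, 0], [0, 0, 0, -0.04, 0], [0, 0, 0, 0, 0], [0, 0, 0, 0, 0]]

```text
t: 7.03
tcp_pos: [0.484, -0.0639, 0.1351]
tcp_rot: [-0.039, 3.027, -0.041]
ft_force: [-0.4, 0.7, -0.7]
width: 0.0007
```

```bash
python3 - <<'E'
from h import *
s=st();print(R.from_rotvec(s['tcp_rot']).as_matrix().round(3),s['joint_velocities'].round(3) if hasattr(s['joint_velocities'],'round') else s['joint_velocities'])
p=snap('wrist','w5.png')
E
```

```text
t 7.03 tcp [ 0.484  -0.0639  0.1351] rot [-0.039  3.027 -0.041] F [-0.45  0.66 -0.69] w 0.0007
[[-0.993 -0.024  0.114]
 [-0.027  0.999 -0.026]
 [-0.114 -0.028 -0.993]] [ 0.007 -0.081 -0.027 -0.001  0.021  0.   ]
```

View pics/w5.png

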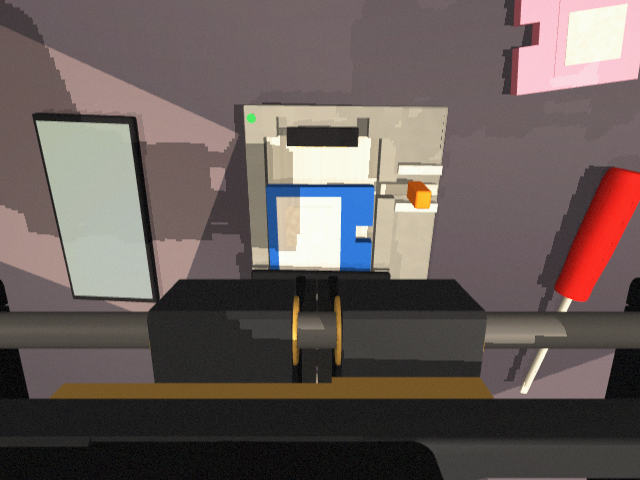

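Call:
play_rows:
  deltas:
    - [[0, 0, 0, 0.03, 0], [0, 0, 0, 0, 0], [0, 0, 0, 0, 0]]

```text
t: 7.33
tcp_pos: [0.4879, -0.0648, 0.1029]
tcp_rot: [-0.039, 3.028, -0.04]
ft_force: [-0.2, 1.0, -0.2]
width: 0.0005
```

```bash
cat > s.py <<'E'
from h import *
s=st();M=R.from_rotvec(s['tcp_rot']).as_matrix();print('zcol',M[:,2].round(3),'yaw',np.degrees(np.arctan2(-M[1,0],-M[0,0])).round(2),'j',np.round(s['joint_positions'],3),'v',np.round(s['joint_velocities'],3))
E
python3 s.py
```

```text
t 7.33 tcp [ 0.4879 -0.0648  0.1029] rot [-0.039  3.028 -0.04 ] F [-0.17  0.97 -0.18] w 0.0005
zcol [ 0.114 -0.025 -0.993] yaw 1.57 j [-0.371  0.518  1.959  0.034  0.55  -1.995] v [-0.005  0.075  0.027  0.    -0.01   0.001]
```

Call:
play_rows:
  deltas:
    - [[0, 0, 0, 0.01, 0], [0, 0, 0, 0.018, 0], [0, 0, 0, 0.015, 0], [0, 0, 0, 0.012, 0], [0, 0, 0, 0.008, 0]]

```text
t: 7.75
tcp_pos: [0.4955, -0.0665, 0.0379]
tcp_rot: [-0.039, 3.027, -0.041]
ft_force: [0.4, 0.6, 0.3]
width: 0.0002
```

Call:
play_rows:
  deltas:
    - [[0, 0, 0, 0.004, 0], [0, 0, 0, 0.001, 0], [0, 0, 0, 0, 0]]

```text
t: 8.0
tcp_pos: [0.4952, -0.0664, 0.0307]
tcp_rot: [-0.039, 3.03, -0.039]
ft_force: [0.5, -0.0, 0.6]
width: 0.0005
```

```bash
python3 s.py
```

```text
t 8.0 tcp [ 0.4952 -0.0664  0.0307] rot [-0.039  3.03  -0.039] F [ 0.48 -0.    0.65] w 0.0005
zcol [ 0.111 -0.024 -0.994] yaw 1.55 j [-0.368  0.675  1.975  0.047  0.38  -2.007] v [ 0.001  0.001 -0.001 -0.001  0.002 -0.   ]
```

Call:
play_rows:
  deltas:
    - [[0, -0.004, 0, 0.001, 0], [0, -0.004, 0, 0.001, 0], [0, -0.003, 0, 0.001, 0], [0, -0.002, 0, 0.001, 0]]

```text
t: 8.33
tcp_pos: [0.5104, -0.0664, 0.0299]
tcp_rot: [-0.038, 3.027, -0.041]
ft_force: [-0.3, 0.2, 0.1]
width: 0.0003
```

Call:
play_rows:
  deltas:
    - [[0, -0.003, 0, 0.0005, 0]]

```text
t: 8.42
tcp_pos: [0.5114, -0.0658, 0.0296]
tcp_rot: [-0.04, 3.032, -0.039]
ft_force: [-9.9, -4.7, 2.5]
width: 0.0005
```

Call:
play_rows:
  deltas:
    - [[0, -0.003, 0, 0.0005, 0]]

```text
t: 8.5
tcp_pos: [0.5111, -0.0651, 0.0292]
tcp_rot: [-0.042, 3.04, -0.036]
ft_force: [-8.0, -4.3, 4.2]
width: 0.0007
```

Call:
play_rows:
  deltas:
    - [[0, -0.005, -0.001, 0, 0]]

```text
t: 8.58
tcp_pos: [0.5111, -0.0648, 0.0291]
tcp_rot: [-0.044, 3.051, -0.032]
ft_force: [-10.5, -4.2, 3.4]
width: 0.0003
```

Call:
play_rows:
  deltas:
    - [[0, -0.007, -0.002, 0, 0]]

```text
t: 8.67
tcp_pos: [0.5112, -0.0649, 0.0291]
tcp_rot: [-0.047, 3.066, -0.025]
ft_force: [-14.8, -3.3, 8.3]
width: 0.0002
```

Call:
play_rows:
  deltas:
    - [[0, -0.007, -0.002, 0, 0]]

```text
t: 8.75
tcp_pos: [0.511, -0.0648, 0.029]
tcp_rot: [-0.05, 3.081, -0.019]
ft_force: [-11.6, -1.6, 9.6]
width: 0.0007
```

```bash
python3 s.py
```

```text
t 8.75 tcp [ 0.511  -0.0648  0.029 ] rot [-0.05   3.081 -0.019] F [-11.64  -1.61   9.57] w 0.0007
zcol [ 0.06  -0.011 -0.998] yaw 1.87 j [-0.35   0.692  1.896  0.021  0.494 -1.971] v [ 0.01   0.026 -0.143 -0.047  0.306  0.036]
```

Call:
play_rows:
  deltas:
    - [[0, -0.007, -0.002, 0, 0], [0, -0.007, -0.002, 0, 0], [0, -0.007, -0.002, 0, 0]]

```text
t: 9.0
tcp_pos: [0.5107, -0.0646, 0.0286]
tcp_rot: [-0.057, 3.127, 0.002]
ft_force: [-10.3, -1.7, 7.7]
width: 0.0001
```

Call:
play_rows:
  deltas:
    - [[0, -0.007, -0.002, 0, 0], [0, -0.007, -0.002, 0, 0]]

```text
t: 9.17
tcp_pos: [0.5106, -0.0644, 0.0282]
tcp_rot: [0.061, -3.124, -0.016]
ft_force: [-10.5, -1.0, 7.5]
width: 0.0004
```

```bash
python3 s.py
```

```text
t 9.17 tcp [ 0.5106 -0.0644  0.0282] rot [ 0.061 -3.124 -0.016] F [-10.46  -0.99   7.48] w 0.0004
zcol [-0.017  0.01  -1.   ] yaw 2.24 j [-0.345  0.707  1.836  0.005  0.618 -1.959] v [ 0.013  0.045 -0.145 -0.035  0.293  0.025]
```

Call:
play_rows:
  deltas:
    - [[0, -0.007, -0.002, 0, 0], [0, -0.005, -0.001, 0, 0], [0, 0.002, 0, 0, 0], [0, 0.004, 0, 0, 0], [0, 0.003, 0, 0, 0]]

```text
t: 9.58
tcp_pos: [0.5013, -0.0645, 0.0284]
tcp_rot: [0.065, -3.097, -0.025]
ft_force: [-1.3, -0.6, -0.5]
width: 0.0007
```

Call:
play_rows:
  deltas:
    - [[0, 0.002, 0, 0.001, 0], [0, 0, 0, 0.001, 0], [0, 0, 0, 0.001, 0]]

```text
t: 9.83
tcp_pos: [0.4997, -0.0647, 0.0258]
tcp_rot: [0.064, -3.1, -0.024]
ft_force: [-0.7, 1.1, 0.8]
width: 0.0004
```

```bash
python3 s.py
```

```text
t 9.83 tcp [ 0.4997 -0.0647  0.0258] rot [ 0.064 -3.1   -0.024] F [-0.67  1.15  0.77] w 0.0004
zcol [-0.041  0.015 -0.999] yaw 2.39 j [-0.351  0.709  1.846 -0.     0.63  -1.963] v [-0.001  0.023  0.007  0.001 -0.036  0.   ]
```

Call:
play_rows:
  deltas:
    - [[0, 0, 0, 0.0015, 0], [0, 0, 0, 0.0012, 0]]

```text
t: 10.0
tcp_pos: [0.5003, -0.0649, 0.023]
tcp_rot: [0.064, -3.102, -0.023]
ft_force: [0.6, -0.4, -0.3]
width: 0.0003
```

Call:
play_rows:
  deltas:
    - [[0, 0, 0, 0.001, 0]]

```text
t: 10.08
tcp_pos: [0.5003, -0.0649, 0.0225]
tcp_rot: [0.064, -3.102, -0.023]
ft_force: [-3.0, 0.4, 18.9]
width: 0.0001
```

Call:
play_rows:
  deltas:
    - [[0, 0.004, 0.0015, 0.0012, 0]]

```text
t: 10.17
tcp_pos: [0.4992, -0.0646, 0.0225]
tcp_rot: [0.064, -3.108, -0.02]
ft_force: [2.4, -1.2, 10.6]
width: 0.0008
```

Call:
play_rows:
  deltas:
    - [[0, 0.006, 0.0022, 0.0013, 0]]

```text
t: 10.25
tcp_pos: [0.4962, -0.0638, 0.0225]
tcp_rot: [0.064, -3.115, -0.016]
ft_force: [2.2, -0.4, 5.7]
width: 0.0004
```

Call:
play_rows:
  deltas:
    - [[0, 0.005, 0.0008, 0.0018, 0]]

```text
t: 10.33
tcp_pos: [0.4944, -0.064, 0.0224]
tcp_rot: [0.064, -3.122, -0.012]
ft_force: [2.8, 2.5, 14.5]
width: 0.0003
```

Call:
play_rows:
  deltas:
    - [[0, 0.005, 0.0008, 0.0018, 0]]

```text
t: 10.42
tcp_pos: [0.4933, -0.0645, 0.0224]
tcp_rot: [0.063, -3.131, -0.007]
ft_force: [2.1, 0.2, 12.8]
width: 0.0003
```

Call:
play_rows:
  deltas:
    - [[0, 0.005, 0.0006, 0.0018, 0]]

```text
t: 10.5
tcp_pos: [0.492, -0.0651, 0.0224]
tcp_rot: [0.063, -3.14, -0.003]
ft_force: [3.3, 2.1, 11.4]
width: 0.0005
```

```bash
python3 s.py; python3 -c "
from h import *
snap('wrist','w6.png')"
```

```text
t 10.5 tcp [ 0.492  -0.0651  0.0224] rot [ 6.30e-02 -3.14e+00 -3.00e-03] F [ 3.32  2.08 11.41] w 0.0005
zcol [-0.001  0.002 -1.   ] yaw 2.29 j [-0.358  0.704  1.898  0.003  0.541 -1.971] v [-0.031 -0.025  0.12   0.012 -0.205 -0.036]
```

View pics/w6.png

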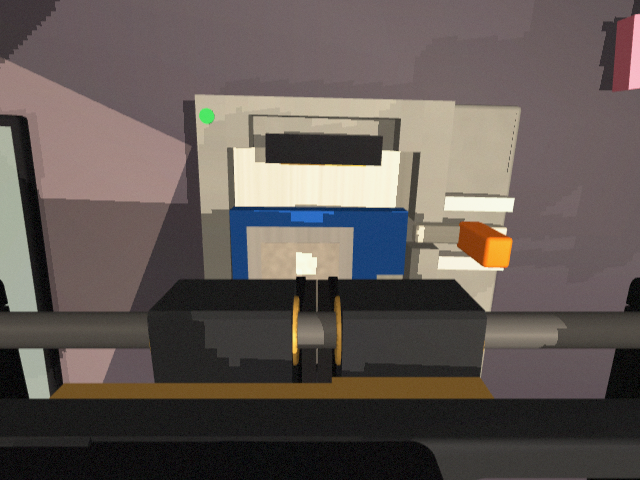

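Call:
play_rows:
  deltas:
    - [[0, 0.007, 0.002, 0.0014, 0]]

```text
t: 10.63
tcp_pos: [0.4882, -0.0648, 0.0224]
tcp_rot: [-0.063, 3.134, -0.002]
ft_force: [2.0, 0.4, 6.3]
width: 0.0005
```

Call:
play_rows:
  deltas:
    - [[0, 0.007, 0.002, 0.0014, 0]]

```text
t: 10.72
tcp_pos: [0.4845, -0.0642, 0.0224]
tcp_rot: [-0.062, 3.126, -0.007]
ft_force: [1.8, -0.5, 9.3]
width: 0.0005
```

Call:
play_rows:
  deltas:
    - [[0, 0.007, 0.002, 0.0014, 0]]

```text
t: 10.8
tcp_pos: [0.4812, -0.0639, 0.0225]
tcp_rot: [-0.062, 3.117, -0.012]
ft_force: [1.7, -0.3, 11.2]
width: 0.0003
```

Good, about 3.5 mm per row at 10 N.

Call:
play_rows:
  deltas:
    - [[0, 0.007, 0.0016, 0.0013, 0], [0, 0.007, 0.0016, 0.0012, 0]]

```text
t: 10.97
tcp_pos: [0.4744, -0.0638, 0.0226]
tcp_rot: [-0.061, 3.1, -0.022]
ft_force: [2.3, 0.5, 9.1]
width: 0.0004
```

```bash
python3 s.py; python3 -c "
from h import *
snap('wrist','w7.png')"
```

```text
t 10.97 tcp [ 0.4744 -0.0638  0.0226] rot [-0.061  3.1   -0.022] F [2.28 0.54 9.06] w 0.0004
zcol [ 0.041 -0.013 -0.999] yaw 2.27 j [-0.369  0.689  1.976  0.006  0.434 -1.984] v [-0.033 -0.031  0.186  0.012 -0.263 -0.041]
```

View pics/w7.png

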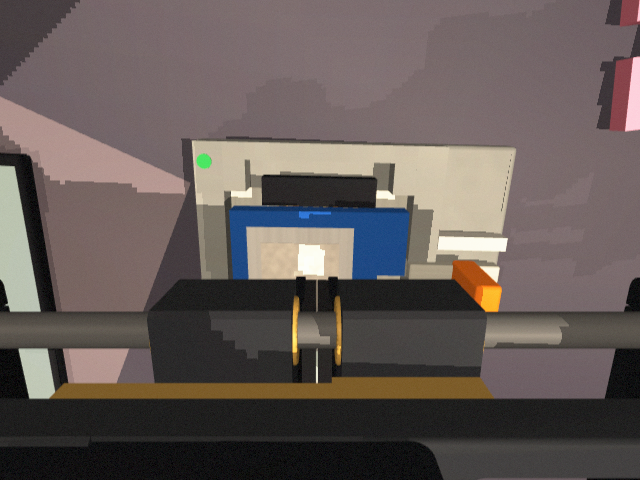

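Call:
play_rows:
  deltas:
    - [[0, 0.007, 0.002, 0.0014, 0]]

```text
t: 11.1
tcp_pos: [0.4714, -0.0638, 0.0226]
tcp_rot: [-0.06, 3.09, -0.028]
ft_force: [5.5, -0.8, 11.2]
width: 0.0004
```

Call:
play_rows:
  deltas:
    - [[0, 0.007, 0.002, 0.0014, 0]]

```text
t: 11.18
tcp_pos: [0.47, -0.064, 0.0227]
tcp_rot: [-0.058, 3.077, -0.036]
ft_force: [5.8, 3.0, 12.1]
width: 0.0007
```

Call:
play_rows:
  deltas:
    - [[0, 0.008, 0.0025, 0.0013, 0]]

```text
t: 11.27
tcp_pos: [0.4683, -0.064, 0.0228]
tcp_rot: [-0.057, 3.062, -0.044]
ft_force: [5.6, 1.0, 11.2]
width: 0.0006
```

Call:
play_rows:
  deltas:
    - [[0, 0.009, 0.003, 0.0013, 0]]

```text
t: 11.35
tcp_pos: [0.4663, -0.064, 0.023]
tcp_rot: [-0.055, 3.046, -0.053]
ft_force: [7.6, -0.5, 12.4]
width: 0.0006
```

Call:
play_rows:
  deltas:
    - [[0, 0.009, 0.003, 0.0013, 0]]

```text
t: 11.43
tcp_pos: [0.4653, -0.0642, 0.0231]
tcp_rot: [-0.053, 3.028, -0.064]
ft_force: [7.9, 1.8, 12.2]
width: 0.0003
```

```bash
python3 s.py; python3 -c "
from h import *
snap('wrist','w8.png')"
```

```text
t 11.43 tcp [ 0.4653 -0.0642  0.0231] rot [-0.053  3.028 -0.064] F [ 7.91  1.85 12.21] w 0.0003
zcol [ 0.113 -0.04  -0.993] yaw 2.17 j [-0.379  0.68   2.056  0.016  0.286 -2.   ] v [-0.021 -0.01   0.207  0.033 -0.419 -0.049]
```

View pics/w8.png

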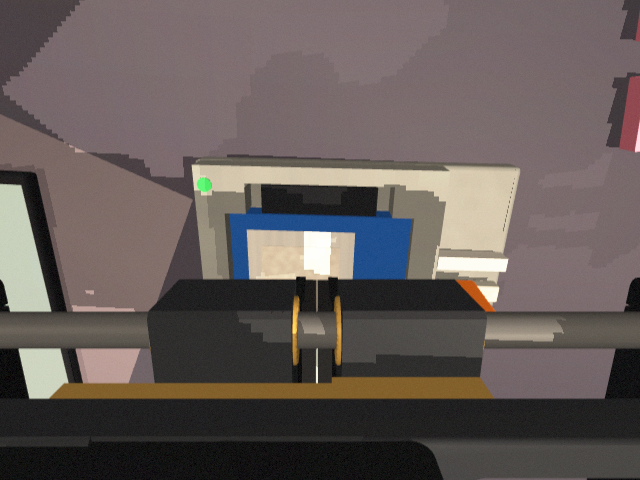

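Call:
play_rows:
  deltas:
    - [[0, 0.009, 0.003, 0.0015, 0]]

```text
t: 11.57
tcp_pos: [0.4643, -0.0644, 0.0232]
tcp_rot: [-0.052, 3.009, -0.075]
ft_force: [9.2, 5.0, 15.4]
width: 0.0001
```

Call:
play_rows:
  deltas:
    - [[0, 0.009, 0.003, 0.0016, 0]]

```text
t: 11.65
tcp_pos: [0.4641, -0.0646, 0.0233]
tcp_rot: [-0.05, 2.989, -0.086]
ft_force: [9.6, 8.7, 19.7]
width: 0.0007
```

Call:
play_rows:
  deltas:
    - [[0, 0, 0, -0.01, 0], [0, 0, 0, -0.02, 0], [0, 0, 0, -0.03, 0], [0, 0, 0, -0.03, 0], [0, 0, 0, -0.015, 0]]

```text
t: 12.07
tcp_pos: [0.4502, -0.0592, 0.1289]
tcp_rot: [-0.049, 2.986, -0.087]
ft_force: [0.2, -0.4, 0.1]
width: 0.0005
```

```bash
python3 s.py; python3 -c "
from h import *
snap('wrist','w9.png')
im=cv2.imread('pics/w9.png')[90:290,170:430]
cv2.imwrite('pics/w9z.png',cv2.resize(im,None,fx=3,fy=3,interpolation=cv2.INTER_CUBIC))"
```

```text
t 12.07 tcp [ 0.4502 -0.0592  0.1289] rot [-0.049  2.986 -0.087] F [ 0.21 -0.41  0.11] w 0.0005
zcol [ 0.154 -0.055 -0.987] yaw 2.16 j [-0.382  0.423  2.063  0.013  0.492 -1.996] v [-0.004 -0.409 -0.094 -0.01   0.511  0.011]
```

View pics/w9z.png

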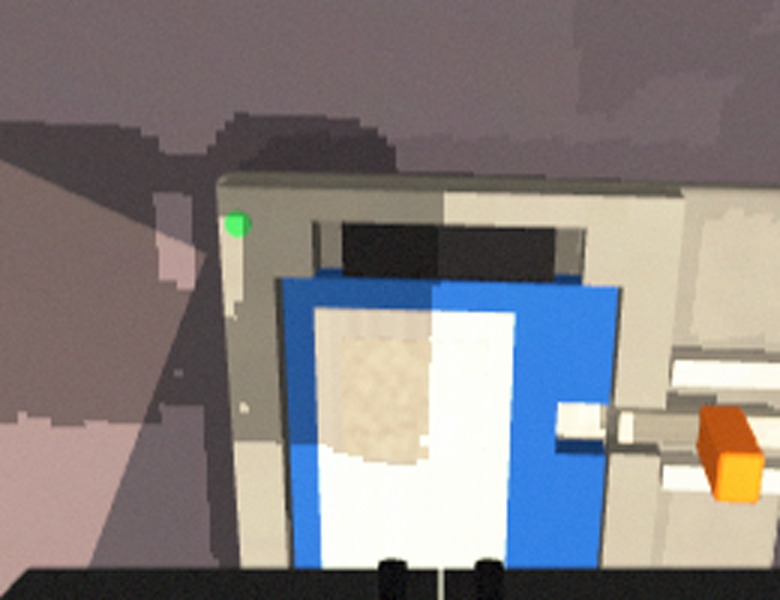

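Call:
play_rows:
  deltas:
    - [[0, 0, 0.012, 0, 0], [0, 0, 0.025, 0, 0], [0, 0, 0.03, 0, 0], [0, 0, 0.025, 0, 0], [0, 0, 0.012, 0, 0]]

```text
t: 12.53
tcp_pos: [0.4532, 0.0436, 0.1262]
tcp_rot: [-0.037, 2.97, -0.096]
ft_force: [0.1, -0.0, -0.5]
width: 0.0004
```

Call:
play_rows:
  deltas:
    - [[0, 0, 0.005, 0.003, 0], [0, 0, 0, 0.006, 0], [0, 0, 0, 0.01, 0], [0, 0, 0, 0.008, 0], [0, 0, 0, 0.004, 0]]

```text
t: 12.95
tcp_pos: [0.4592, 0.0485, 0.0922]
tcp_rot: [-0.045, 2.969, -0.095]
ft_force: [-0.2, -0.3, -1.0]
width: 0.0003
```

```bash
python3 s.py; python3 -c "
from h import *
p=snap('wrist','w10.png')
q=snap('top','t10.png')
im=cv2.imread('pics/t10.png')[185:335,325:450]
cv2.imwrite('pics/t10z.png',cv2.resize(im,None,fx=4,fy=4,interpolation=cv2.INTER_CUBIC))
for m in r.mark_of('bolt_knob',p)[:2]: print(m['conf'],m['location'],ray(p,m['location'],.0475))
"
```

```text
t 12.95 tcp [0.4592 0.0485 0.0922] rot [-0.045  2.969 -0.095] F [-0.24 -0.25 -1.  ] w 0.0003
zcol [ 0.171 -0.061 -0.983] yaw 2.06 j [-0.109  0.515  2.076 -0.114  0.376 -1.607] v [-0.022  0.132  0.016 -0.036 -0.143  0.024]
0.94 [251.9, 238.9] [0.46001236 0.00159076 0.0475    ]
```

View pics/w10.png

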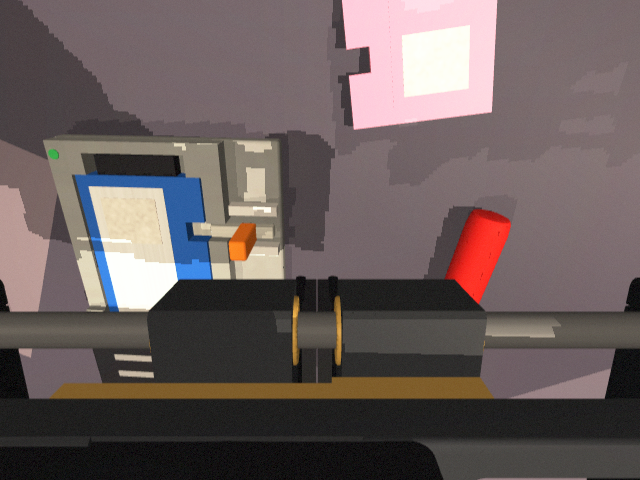

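View pics/t10z.png

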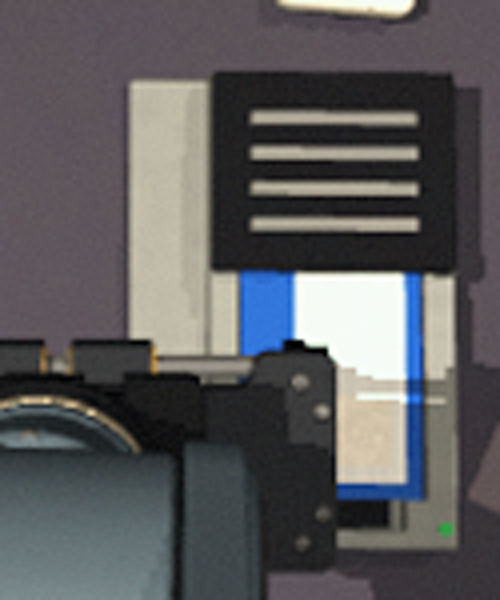

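Call:
play_rows:
  deltas:
    - [[0, 0.002, 0, 0.01, 0], [0, 0.003, 0, 0.014, 0], [0, 0.003, 0, 0.013, 0], [0, 0.001, 0, 0.01, 0], [0, 0, 0, 0.004, 0]]

```text
t: 13.52
tcp_pos: [0.4621, 0.0427, 0.042]
tcp_rot: [-0.039, 2.961, -0.097]
ft_force: [-0.5, -0.1, 0.4]
width: 0.0006
```

Call:
play_rows:
  deltas:
    - [[0, 0, 0, 0.001, 0], [0, 0, 0, 0, 0]]

```text
t: 13.68
tcp_pos: [0.4624, 0.0419, 0.0406]
tcp_rot: [-0.037, 2.962, -0.097]
ft_force: [-0.0, 0.5, -0.5]
width: 0.0002
```

```bash
python3 s.py; python3 -c "
from h import *
p=snap('scene','s11.png')
im=cv2.imread('pics/s11.png')[170:310,210:360]
cv2.imwrite('pics/s11z.png',cv2.resize(im,None,fx=4,fy=4,interpolation=cv2.INTER_CUBIC))
"
```

```text
t 13.68 tcp [0.4624 0.0419 0.0406] rot [-0.037  2.962 -0.097] F [-0.    0.54 -0.48] w 0.0002
zcol [ 0.177 -0.063 -0.982] yaw 1.79 j [-0.124  0.64   2.104 -0.188  0.217 -1.54 ] v [-0.006 -0.004 -0.005  0.002  0.003 -0.003]
```

View pics/s11z.png

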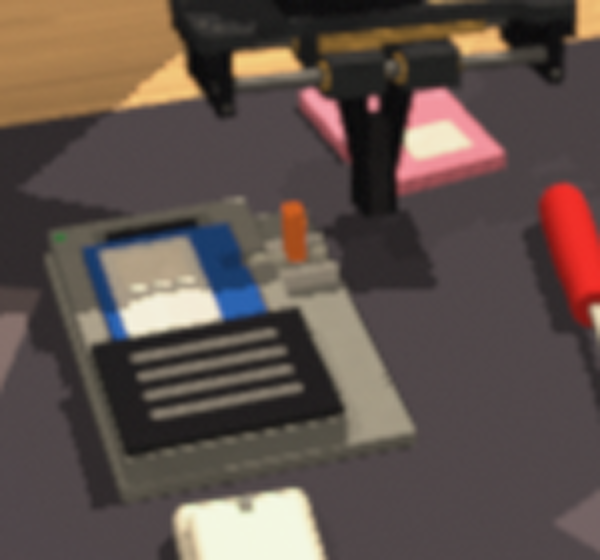

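Call:
play_rows:
  deltas:
    - [[0, 0, -0.002, 0.003, 0], [0, 0, -0.004, 0.003, 0], [0, 0, -0.004, 0.001, 0], [0, 0, -0.004, 0, 0]]

```text
t: 14.07
tcp_pos: [0.4654, 0.0269, 0.0363]
tcp_rot: [-0.04, 2.958, -0.098]
ft_force: [-0.4, 0.7, 0.0]
width: 0.0005
```

Call:
play_rows:
  deltas:
    - [[0, 0, -0.003, 0, 0], [0, 0, -0.002, 0, 0]]

```text
t: 14.23
tcp_pos: [0.4658, 0.0207, 0.0369]
tcp_rot: [-0.039, 2.957, -0.098]
ft_force: [0.9, -0.0, 1.2]
width: 0.0006
```

```bash
python3 s.py
```

```text
t 14.23 tcp [0.4658 0.0207 0.0369] rot [-0.039  2.957 -0.098] F [ 0.9  -0.03  1.16] w 0.0006
zcol [ 0.183 -0.063 -0.981] yaw 1.86 j [-0.175  0.649  2.108 -0.157  0.195 -1.621] v [-0.071 -0.009  0.005  0.063 -0.003 -0.126]
```

Call:
play_rows:
  deltas:
    - [[0, 0.002, -0.002, 0.001, 0]]

```text
t: 14.32
tcp_pos: [0.4647, 0.0181, 0.036]
tcp_rot: [-0.038, 2.955, -0.098]
ft_force: [0.7, 0.1, -1.0]
width: 0.0004
```

Call:
play_rows:
  deltas:
    - [[0, 0.002, -0.002, 0.001, 0]]

```text
t: 14.4
tcp_pos: [0.463, 0.0156, 0.0349]
tcp_rot: [-0.038, 2.955, -0.098]
ft_force: [0.1, 0.9, -0.7]
width: 0.0006
```

Call:
play_rows:
  deltas:
    - [[0, 0, -0.002, 0, 0]]

```text
t: 14.48
tcp_pos: [0.4624, 0.0134, 0.0348]
tcp_rot: [-0.037, 2.956, -0.098]
ft_force: [0.4, 1.7, -1.2]
width: 0.0006
```

Call:
play_rows:
  deltas:
    - [[0, 0, -0.003, 0, 0]]

```text
t: 14.57
tcp_pos: [0.4623, 0.0104, 0.0349]
tcp_rot: [-0.038, 2.956, -0.098]
ft_force: [0.1, 2.8, -0.1]
width: 0.0011
```

Call:
play_rows:
  deltas:
    - [[0, 0, -0.003, 0, 0], [0, 0, -0.003, 0, 0]]

```text
t: 14.73
tcp_pos: [0.4622, 0.0042, 0.0352]
tcp_rot: [-0.038, 2.956, -0.098]
ft_force: [-0.1, 2.0, 0.1]
width: 0.0003
```

Call:
play_rows:
  deltas:
    - [[0, 0, -0.003, 0, 0]]

```text
t: 14.82
tcp_pos: [0.4621, 0.0011, 0.0354]
tcp_rot: [-0.038, 2.957, -0.097]
ft_force: [1.2, 13.0, 2.1]
width: 0.0003
```

Call:
play_rows:
  deltas:
    - [[0, 0, -0.003, 0, 0]]

```text
t: 14.9
tcp_pos: [0.4618, -0.0001, 0.0357]
tcp_rot: [-0.037, 2.956, -0.095]
ft_force: [6.7, 43.1, 5.8]
width: 0.0002
```

Call:
play_rows:
  deltas:
    - [[0, 0, -0.003, 0, 0]]

```text
t: 14.98
tcp_pos: [0.4617, -0.0001, 0.036]
tcp_rot: [-0.037, 2.955, -0.091]
ft_force: [8.7, 39.9, -3.2]
width: 0.0007
```

Call:
play_rows:
  deltas:
    - [[0, 0, 0.003, 0, 0], [0, 0, 0.006, 0, 0], [0, 0, 0.008, -0.003, 0], [0, 0, 0.01, -0.01, 0], [0, 0, 0.01, -0.02, 0]]

```text
t: 15.4
tcp_pos: [0.454, 0.0403, 0.0642]
tcp_rot: [-0.038, 2.96, -0.09]
ft_force: [0.0, -0.4, 0.1]
width: 0.0007
```

Call:
play_rows:
  deltas:
    - [[0, 0, 0.012, -0.025, 0], [0, 0, 0.01, -0.025, 0], [0, 0, 0, -0.025, 0], [0, 0, 0, -0.01, 0], [0, 0, 0, 0, 0]]

```text
t: 15.82
tcp_pos: [0.4366, 0.0692, 0.1516]
tcp_rot: [-0.042, 2.959, -0.088]
ft_force: [1.0, -0.5, -0.6]
width: 0.0002
```

```bash
python3 s.py; python3 -c "
from h import *
p=snap('wrist','w12.png')
q=snap('scene','s12.png')
im=cv2.imread('pics/s12.png')[170:310,210:360]
cv2.imwrite('pics/s12z.png',cv2.resize(im,None,fx=4,fy=4,interpolation=cv2.INTER_CUBIC))
for p,l in ((p,'w'),(q,'s')):
  for m in r.mark_of('bolt_knob',p)[:2]: print(l,m['conf'],m['location'],ray(p,m['location'],.0475))
"
```

```text
t 15.82 tcp [0.4366 0.0692 0.1516] rot [-0.042  2.959 -0.088] F [ 1.03 -0.55 -0.55] w 0.0002
zcol [ 0.18  -0.057 -0.982] yaw 1.97 j [-0.065  0.363  2.075 -0.09   0.521 -1.59 ] v [ 0.001 -0.018  0.001  0.001 -0.006 -0.009]
w 0.87 [243.5, 212.7] [ 0.46295863 -0.01295793  0.0475    ]
s 0.65 [219.5, 276.3] [ 0.4513585 -0.0086577  0.0475   ]
```

View pics/w12.png

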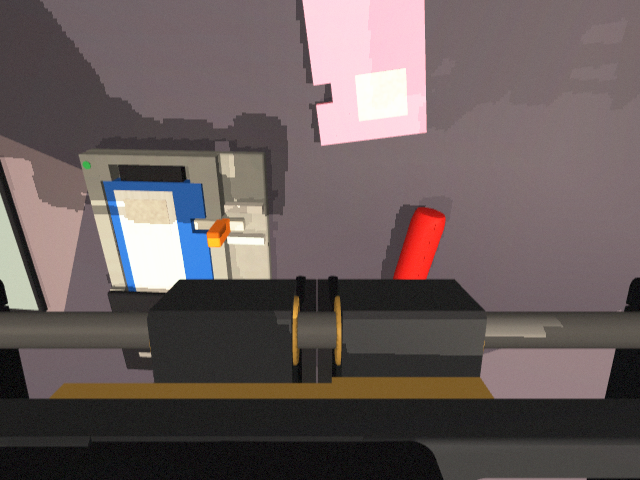

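View pics/s12z.png

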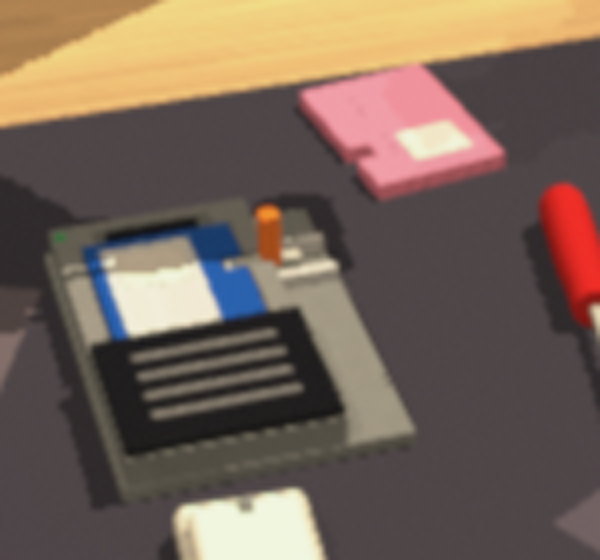

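Call:
play_rows:
  deltas:
    - [[0, 0, 0.015, -0.01, 0], [0, 0, 0.03, -0.01, 0], [0, 0, 0.035, -0.01, 0], [0, 0, 0.035, 0, 0], [0, 0, 0.03, 0, 0]]

```text
t: 16.43
tcp_pos: [0.4275, 0.2131, 0.1637]
tcp_rot: [-0.017, 2.978, -0.094]
ft_force: [1.4, -1.1, -0.5]
width: 0.0006
```

Call:
play_rows:
  deltas:
    - [[0, 0, 0.03, 0, 0], [0, 0, 0.03, 0, 0], [0, 0, 0.02, 0, 0], [0, 0, 0.01, 0, 0], [0, 0, 0, 0, 0]]

```text
t: 16.85
tcp_pos: [0.4254, 0.3106, 0.1496]
tcp_rot: [-0.025, 2.988, -0.099]
ft_force: [-0.6, 0.7, 0.2]
width: 0.0002
```

```bash
python3 s.py; python3 -c "
from h import *
q=snap('top','t13.png')
im=cv2.imread('pics/t13.png')[195:330,345:450]
cv2.imwrite('pics/t13z.png',cv2.resize(im,None,fx=4.4,fy=4.4,interpolation=cv2.INTER_CUBIC))
im=cv2.imread('pics/w12.png')[140:300,70:290]
cv2.imwrite('pics/w12z.png',cv2.resize(im,None,fx=3.6,fy=3.6,interpolation=cv2.INTER_CUBIC))
for l in ('bolt_knob','caddy_notch','caddy','end_stops'):
  for m in r.mark_of(l,q)[:2]: print(l,m['conf'],m['location'],ray(q,m['location'],.022))
"
```

```text
t 16.85 tcp [0.4254 0.3106 0.1496] rot [-0.025  2.988 -0.099] F [-0.61  0.68  0.25] w 0.0002
zcol [ 0.152 -0.065 -0.986] yaw 1.24 j [ 0.494  0.481  1.813 -0.19   0.753 -0.96 ] v [-0.001  0.031  0.013 -0.014  0.005 -0.01 ]
bolt_knob 0.67 [290.1, 376.6] [ 0.45848972 -0.01221251  0.022     ]
caddy_notch 0.78 [289.6, 386.9] [ 0.45976312 -0.02951397  0.022     ]
caddy_notch 0.72 [342.7, 332.5] [0.3696242  0.05975569 0.022     ]
caddy 0.95 [278.8, 408.2] [ 0.47877718 -0.06515932  0.022     ]
caddy 0.65 [361.6, 313.0] [0.33800984 0.09128688 0.022     ]
end_stops 0.81 [311.8, 409.2] [ 0.42373536 -0.06732819  0.022     ]
```

View pics/t13z.png

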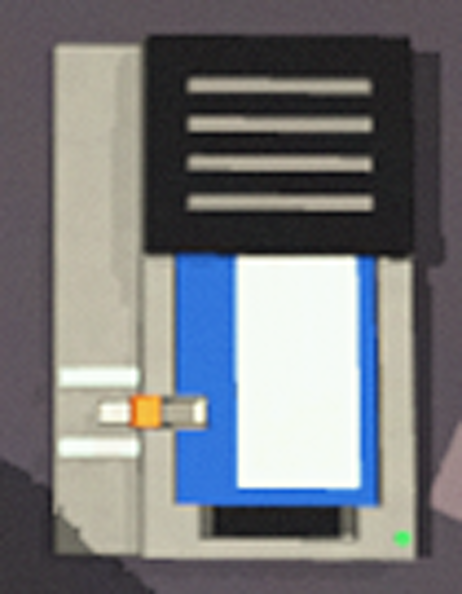

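View pics/w12z.png

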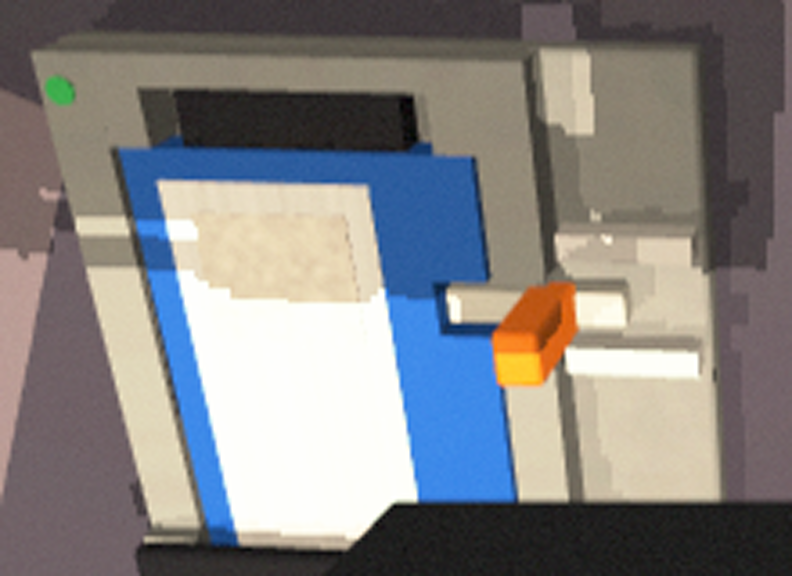

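View pics/t13.png

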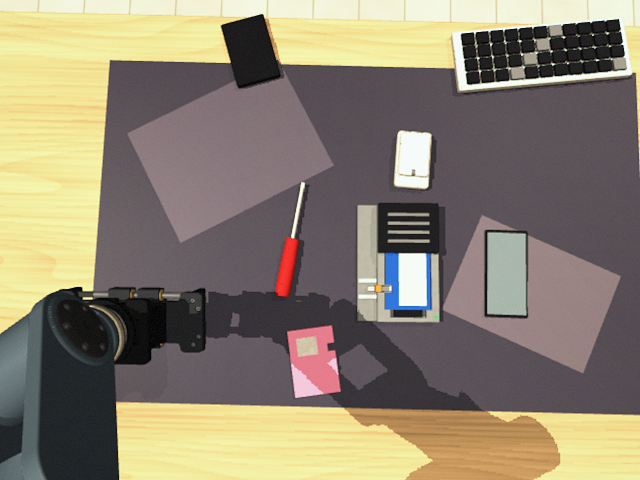

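```bash
python3 -c "
import cv2
a=cv2.imread('pics/top0.png');b=cv2.imread('pics/t13.png')
for c in (388,389,428,429):
  print(c);print([tuple(int(v) for v in a[i,c]) for i in range(305,317)]);print([tuple(int(v) for v in b[i,c]) for i in range(305,317)])
"
```

```text
388
[(240, 251, 246), (241, 252, 247), (241, 252, 247), (244, 254, 249), (232, 247, 240), (170, 187, 195), (173, 191, 195), (175, 193, 196), (175, 192, 197), (174, 193, 195), (177, 195, 199), (174, 191, 195)]
[(220, 119, 49), (217, 117, 49), (222, 118, 52), (223, 115, 43), (208, 149, 125), (170, 195, 204), (176, 194, 199), (175, 195, 197), (174, 193, 197), (175, 192, 197), (172, 191, 195), (175, 192, 197)]
389
[(238, 250, 246), (239, 250, 246), (239, 250, 245), (242, 252, 248), (228, 245, 238), (159, 176, 182), (166, 184, 190), (165, 182, 186), (166, 184, 188), (163, 182, 185), (166, 183, 186), (168, 184, 186)]
[(219, 116, 50), (222, 120, 53), (220, 117, 49), (224, 118, 45), (207, 143, 117), (159, 184, 192), (164, 184, 190), (165, 184, 187), (166, 184, 189), (167, 185, 187), (167, 185, 189), (166, 183, 187)]
428
[(230, 245, 245), (229, 245, 244), (232, 247, 246), (233, 247, 247), (211, 235, 234), (138, 155, 162), (172, 191, 197), (173, 192, 198), (174, 192, 196), (173, 194, 197), (172, 191, 193), (173, 192, 195)]
[(219, 116, 46), (220, 118, 49), (222, 120, 50), (219, 116, 42), (213, 132, 75), (188, 172, 157), (167, 190, 201), (171, 191, 198), (176, 195, 198), (173, 192, 196), (176, 195, 197), (174, 193, 197)]
429
[(232, 247, 250), (230, 247, 249), (229, 246, 249), (232, 248, 251), (207, 233, 237), (137, 154, 161), (169, 189, 196), (172, 191, 196), (174, 192, 195), (171, 190, 194), (173, 192, 195), (168, 188, 193)]
[(222, 117, 45), (224, 116, 47), (226, 120, 49), (224, 116, 43), (218, 131, 76), (188, 170, 154), (168, 190, 198), (171, 191, 195), (172, 192, 195), (171, 191, 195), (172, 191, 194), (170, 191, 194)]
```

```bash
python3 -c "
from h import *
st(); print(r.hand_in())"
```

```text
t 17.1 tcp [0.4254 0.3077 0.1509] rot [-0.019  2.987 -0.1  ] F [ 0.29 -0.92 -0.3 ] w 0.0003
the job is handed in; nothing more can be done
None
```

The caddy is home against both end stops, the bolt is all the way in, and I handed the job in at t ≈ 17 s with the arm clear of everything.

- **Caddy:** I drew it forward with shut fingertips pressed on top. The highest press I read was 22.5 N, during the first attempt, and most of the drag was at about 6–15 N. It stalled at about 9–10 N of pull. In the final top image its front edge meets the stops on both sides with no floor showing between.
- **Bolt:** I pushed the knob about 13–14 mm until it hit its stop. The last pictures show the tongue inside the caddy's notch.
- **Left alone:** In the final top image the phone, screwdriver and mouse show no movement from where they started.

Three things did not go smoothly:

- **First drag:** It moved the caddy only a couple of millimetres and tilted the tool. I levelled the tool by pushing the fingertips lightly (about 10–15 N) against the fixed hood edge, then drew the caddy home.
- **Bolt stop force:** The fingertips pushed the knob with about 43 N for two rows when the bolt reached its stop. That was on the knob, not the caddy, but it was more than I intended.
- **Camera disagreement:** The camera estimates of the knob's position differed by up to about 1 cm. In the last check the scene camera put it about 1 cm from the wrist camera's estimate, so I relied on contact and the pictures to judge that the bolt was fully in.

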